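Set the bottle chiller for the sparkling wine

ROBOT

A 7-joint arm with a two-finger parallel gripper is mounted at the origin on the work surface. World frame = base frame: x ahead of the robot, y to its left, z up, the work surface at z = 0. Lengths are in m, angles in rad, forces in N, time in s.
With the tool pointing down it reaches from about 0.4 to 0.85 m from the base axis. Payload 4.4 kg.
Tool frame: the origin (TCP) lies on the centre line of the jaws, within the pads' length; the fingertips stand 8 mm ahead of it and the grasp point (between the pads) lies 11 mm behind it; z points along the fingers, x is the direction in which the jaws open and shut, and the axes are right-handed (so a half turn about z gives the same grasp; the last joint's range is limited). The gripper opens to 94 mm and grips with 3 to 60 N. Pads are 16 mm wide; open, the fingers measure 119 mm over their backs; the gripper's body (75 mm by 177 mm) begins 78 mm behind the grasp point.
Start: joints at [1.075, 0.628, 0.038, 1.517, -0.027, 0.996, -0.02], TCP at [0.271, -0.591, 0.213] pointing down, gripper open.
Joint ranges: [-3.06, 3.06], [-0.37, 2.12], [-1.25, 1.32], [0.18, 2.47], [-1.1, 4.24], [0.23, 1.98], [-2.94, 2.94]. Speed limits (rad/s): [2.57, 2.57, 3.14, 3.14, 3.14, 3.14, 3.14].

INTERFACE

Orientations are given as a rotation vector (axis times angle).
In Python, from rig import bot, imaging gives the robot as it stands.
- The arm moves only by the tool carry_out, never from a script. Its argument "steps" is a list of rows, each a list of 3 entries, a list of its own where there are three numbers: the shift along the tool's x, y, z in cm, then the turn, a rotation vector about the tool's x, y, z in rad, then the finger opening in cm, from 0 to 9.4. In form: [[[tx, ty, tz], [rx, ry, rz], gripper], ...]. A call has 1 to 20 rows; each row is the pose to reach, as a shift and turn from the pose commanded when the call began, along the tool's axes at that moment; what a row does not reach only later rows make up. A row lasts 1/10 s, in which the tool goes at most 50 mm and 8.59 degrees, less where a joint would pass 70% of its speed; a pose out of reach is approached as far as the arm can. A call with a gripper value outside its range is refused whole. The fingers move at their own pace and stop on an object; "grip_force" is the grip in N (left out, the last holds). Time passes only in rows, so rows that repeat a pose let the fingers close. It gives the time, the measured TCP pose, the force and the opening at its end, in the units of the state.
- bot.sense(): the state, without advancing time (a new reading comes with each control period).
- imaging.snapshot(name): name is "scene" or "top"; returns (picture, depth): 420x560x3 uint8, blue, green, red; 420x560 float32, m along the optical axis (not along the pixel's ray), 0 where there is no reading.
- imaging.calibration(name): a dict with "fx", "fy", "cx", "cy" (pixels), "k1" (the pictures are not rectified: a ray, as slopes to the right and down, at radius r is drawn at 1 + k1 r^2 times it, then the intrinsics apply), "T" (4x4, takes a point from camera to world coordinates). Camera axes: x right, y down, z forward; pixel columns grow to the right and rows downward; lengths in m; the calibration is good to about 2 mm. A picture is of the moment at which its call begins. calibration takes no time and is no camera call.
- bot.job_done(): hands the job in, once; it reports no verdict.
The state is a dict: "time": time; "qpos": joint angles; "dq": joint speeds; "joint_torque": joint torques, N m; "position": TCP position; "eef_rot": TCP orientation; "force": force on the tool from outside, world axes, zero at the start; "torque": the same for the moment, N m; "grip_width": opening from 0.0 (shut) to 1.0 (fully open).
Only numpy, scipy, OpenCV 4.12 (cv2) and the standard library are available. Lean on these libraries where they do the work, as an engineer would, in place of code of your own. Each camera call takes 0.05 s, during which the arm holds its last target. There are 200 camera calls.

TASK

The bottle of sparkling wine (green glass, gold foil) stands in one of the chiller's two wells. With a fingertip, roll the knurled thermostat wheel in front of that well, click by click, until its yellow stripe has clicked into place at the white pointers and stays there by itself, then press that well's green start button down fully and let it spring back. Grip and lift nothing, and leave the other well's wheel and button, the bottles and everything else on the chiller and the bench where they are.

Things in the scene. Friction and masses are not known exactly. Their poses are not given: they have to be found in the camera images.
- chiller: Two-well counter-top bottle chiller: fixed steel box, 300 mm deep (x), 460 mm wide (y), 150 mm high, flat top deck. Origin: centre of its underside, on the bench; x points away from the control (robot) side, y to the left, z up. On the deck wheels at x = -85, y = +-100 mm, buttons at x = -85, y = +-175 mm, wells at x = 65, y = +-115 mm.
- well_left (a point): Centre of the mouth of the left well (100 mm bore, 130 mm deep), at deck height; a bottle stands in it. The wheel and the button on the same side of the chiller belong to this well.
- wheel_left_crown (a point): Highest point of the left thermostat wheel's rim, mid-width, fixed to the chiller. The wheel: black knurled rubber, 72 mm diameter, 22 mm wide, level axle along the chiller's y; only its top stands out of a slot, 16 mm above the deck and 3.5 mm proud of two 7 mm wide grey guards at its sides. White pointer marks on the guards, level with this point, show where a stripe must rest.
- wheel_left (a joint): Angle (rad) of the left wheel, growing as its top rolls away from the robot side (chiller's +x). Clicks 0.419 rad (15 mm of rim) apart: -0.838 red stripe on top, -0.419 white, 0 broad YELLOW (sparkling), +0.419 light blue, +0.838 dark blue; stops at +-1.026. Released in between it springs to the nearer one. A click takes 1.5 N along the rim. Starts one or two clicks below 0.
- wheel_left_stripe (a point): Middle of the yellow stripe (5 mm broad, across the rim) of the left wheel; it turns with the wheel about the axle, which lies 20 mm below the deck. The rubber grips well: 4 to 10 N of fingertip pressure is ample.
- start_left_top (a point): Top centre of the left start button: green plunger of 26 mm diameter in an aluminium collar of 42 mm diameter and 12 mm height, standing 22 mm above the deck when up, pressed straight down; 75 mm outboard of the left wheel.
- start_left (a joint): Travel (m) of the left start button: 0 up, 0.005 fully down; a spring of 1.2 N preload, 4 N at the bottom, brings it back up.
- well_right (a point): Centre of the mouth of the right well (100 mm bore, 130 mm deep), at deck height; a bottle stands in it. The wheel and the button on the same side of the chiller belong to this well.
- wheel_right_crown (a point): Highest point of the right thermostat wheel's rim, mid-width, fixed to the chiller. The wheel: black knurled rubber, 72 mm diameter, 22 mm wide, level axle along the chiller's y; only its top stands out of a slot, 16 mm above the deck and 3.5 mm proud of two 7 mm wide grey guards at its sides. White pointer marks on the guards, level with this point, show where a stripe must rest.
- wheel_right (a joint): Angle (rad) of the right wheel, growing as its top rolls away from the robot side (chiller's +x). Clicks 0.419 rad (15 mm of rim) apart: -0.838 red stripe on top, -0.419 white, 0 broad YELLOW (sparkling), +0.419 light blue, +0.838 dark blue; stops at +-1.026. Released in between it springs to the nearer one. A click takes 1.5 N along the rim. Starts one or two clicks above 0.
- wheel_right_stripe (a point): Middle of the yellow stripe (5 mm broad, across the rim) of the right wheel; it turns with the wheel about the axle, which lies 20 mm below the deck. The rubber grips well: 4 to 10 N of fingertip pressure is ample.
- start_right_top (a point): Top centre of the right start button: green plunger of 26 mm diameter in an aluminium collar of 42 mm diameter and 12 mm height, standing 22 mm above the deck when up, pressed straight down; 75 mm outboard of the right wheel.
- start_right (a joint): Travel (m) of the right start button: 0 up, 0.005 fully down; a spring of 1.2 N preload, 4 N at the bottom, brings it back up.
- sparkling: The bottle of sparkling wine: green glass, gold foil over neck and shoulder, 88 mm diameter, 300 mm tall, 1.6 kg. Origin at the centre of its foot. Stands loose in one of the wells; its top is 170 mm above the deck.
- red_wine: The other well's bottle: dark red glass, dark red capsule, 75 mm diameter, 300 mm tall. Origin at the centre of its foot.
- stopper: Steel bottle stopper, 38 mm diameter, 46 mm tall, standing loose on the chiller's deck between the two wheels. Origin at the centre of its foot.
- white_wine: Bottle of white wine, yellow-green glass, silver capsule, 75 mm diameter, 305 mm tall, standing loose on the bench to the left. Origin at its foot.
- tasting_glass: Tasting glass, 65 mm diameter, 155 mm tall, standing loose on the bench to the right. Origin at its foot.
- corkscrew: Waiter's corkscrew, about 124 x 30 mm, 13 mm high, lying loose on the bench on the left, nearer the robot. Origin at the middle of its underside.
- cork_a: Sparkling-wine cork, 32 mm diameter, 46 mm tall, standing loose on the bench on the right.
- cork_b: Second such cork beside it.

How it is judged:
On the way, in this order (a step that is already met when the one before it is completed fails the run):
1. the wheel of the sparkling wine's well rests in the yellow detent by itself (within 0.08 rad), no finger on it and its button still up (((horizontal distance between sparkling and well_left below 0.03 m and value of joint wheel_left between -0.08 and 0.08 rad and contact force between the fingers and chiller below 0.3 N and value of joint start_left below 0.002 m) or (horizontal distance between sparkling and well_right below 0.03 m and value of joint wheel_right between -0.08 and 0.08 rad and contact force between the fingers and chiller below 0.3 N and value of joint start_right below 0.002 m))), for 0.2 s.
2. that well's start button is pressed down (4 of its 5 mm) (((horizontal distance between sparkling and well_left below 0.03 m and value of joint wheel_left between -0.08 and 0.08 rad and value of joint start_left above 0.004 m) or (horizontal distance between sparkling and well_right below 0.03 m and value of joint wheel_right between -0.08 and 0.08 rad and value of joint start_right above 0.004 m))), for 0.02 s.
At the end, for the whole second after the job is handed in: The wheel of the sparkling wine's well rests within 0.08 rad of its yellow setting, its button has been pressed and is up again (within 1.5 mm), the other wheel's stripe has moved under 10 mm, its button is up, and all loose things stand upright within 15 mm of where they stood (((horizontal distance between sparkling and well_left below 0.03 m and value of joint wheel_left between -0.08 and 0.08 rad and value of joint each of start_left, start_right below 0.0015 m and distance of wheel_right_stripe from where it was at the start of the episode below 0.01 m and velocity of joint wheel_left between -0.1 and 0.1 rad/s) or (horizontal distance between sparkling and well_right below 0.03 m and value of joint wheel_right between -0.08 and 0.08 rad and value of joint each of start_right, start_left below 0.0015 m and distance of wheel_left_stripe from where it was at the start of the episode below 0.01 m and velocity of joint wheel_right between -0.1 and 0.1 rad/s)) and angle between each of sparkling, red_wine, stopper, white_wine, tasting_glass, cork_a, cork_b's own z axis and vertical below 0.15 rad and distance of each of sparkling, red_wine, stopper, white_wine, tasting_glass, corkscrew, cork_a, cork_b from where it was at the start of the episode below 0.015 m); the robot touches nothing.
It fails at once if the other well's wheel is turned by a click ((horizontal distance between sparkling and well_left below 0.03 m and distance of wheel_right_stripe from where it was at the start of the episode above 0.01 m) or (horizontal distance between sparkling and well_right below 0.03 m and distance of wheel_left_stripe from where it was at the start of the episode above 0.01 m)).
It fails at once if the other well's start button is pressed ((horizontal distance between sparkling and well_left below 0.03 m and value of joint start_right above 0.003 m) or (horizontal distance between sparkling and well_right below 0.03 m and value of joint start_left above 0.003 m)).
It fails at once if the start button is pressed before the wheel is set ((horizontal distance between sparkling and well_left below 0.03 m and value of joint start_left above 0.003 m and (value of joint wheel_left below -0.2 rad or value of joint wheel_left above 0.2 rad)) or (horizontal distance between sparkling and well_right below 0.03 m and value of joint start_right above 0.003 m and (value of joint wheel_right below -0.2 rad or value of joint wheel_right above 0.2 rad))).
It fails at once if a bottle, the glass, the stopper, the corkscrew or a cork is lifted, knocked over or shifted by 15 mm (distance of any of sparkling, red_wine, stopper, white_wine, tasting_glass, corkscrew, cork_a, cork_b from where it was at the start of the episode above 0.015 m).
It also fails if it takes over 54 s, if anything falls off the work surface, if the arm or the gripper's body presses on something with over 40 N, if the wrist force passes 120 N, or if a joint passes its speed limit or range.

## Working session

There is one attempt and no reset: what is moved stays moved. The work goes in short steps, Python scripts to look and compute and a tool call to move; the robot and the scene stay as the last step left them, time stands still between calls to the robot, and variables do not carry over. Pictures are saved under pics/ and viewed, about 8 in all and at most 12, crops included, and the job is handed in when it is done.

Besides the shell and the picture viewer there is one more tool, called after "Emit:" by a JSON object that holds its "method" and its "body", one argument or row to a line. carry_out: Moves the arm, as the interface text tells. Its arguments: {"type":"object","properties":{"steps":{"type":"array"},"grip_force":{"type":"number"}},"required":["steps"]}

```bash
mkdir -p pics
cat > h.py <<'E'
import numpy as np, cv2
from rig import bot, imaging
def ray(c,u,v):
    x,y=(u-c['cx'])/c['fx'],(v-c['cy'])/c['fy']
    K=np.array([[c['fx'],0,c['cx']],[0,c['fy'],c['cy']],[0,0,1.]])
    p=cv2.undistortPoints(np.array([[[u,v]]],float),K,np.array([c['k1'],0,0,0.]))[0,0]
    T=np.array(c['T']); return T[:3,3],T[:3,:3]@np.array([p[0],p[1],1])
def plane(c,u,v,z):
    o,d=ray(c,u,v); return o+d*(z-o[2])/d[2]
def pt(c,D,u,v):
    o,d=ray(c,u,v); return o+d*D[v,u]
E
python3 - <<'E'
from h import *
for n in("scene","top"):
    p,D=imaging.snapshot(n); cv2.imwrite(f"pics/{n}0.png",p); np.save(f"{n}0.npy",D)
    c=imaging.calibration(n); print(n,{k:np.round(v,3).tolist() for k,v in c.items()})
s=bot.sense(); print(s)
E
```

```text
scene {'fx': 514.361, 'fy': 514.361, 'cx': 278.344, 'cy': 208.583, 'k1': 0.055, 'T': [[0.852, 0.345, -0.393, 1.052], [0.523, -0.568, 0.635, -0.852], [-0.005, -0.747, -0.665, 0.999], [0.0, 0.0, 0.0, 1.0]]}
top {'fx': 396.525, 'fy': 396.525, 'cx': 285.985, 'cy': 209.03, 'k1': -0.099, 'T': [[0.022, -0.993, 0.119, 0.386], [-1.0, -0.023, -0.007, 0.003], [0.01, -0.118, -0.993, 1.203], [0.0, 0.0, 0.0, 1.0]]}
{'time': 0.1, 'qpos': array([ 1.07518871,  0.62923969,  0.0384949 ,  1.51822265, -0.02699157,
        0.99633856, -0.02000051]), 'dq': array([ 6.31956930e-05, -1.68565945e-03,  6.76728048e-04, -3.48426050e-03,
       -6.46221085e-04, -8.37150628e-04, -4.19271178e-04]), 'joint_torque': array([ 1.29934222e-03, -5.50798452e+01,  1.14690542e+00, -1.87120056e+01,
       -5.21536265e-02,  1.91690109e-02,  2.56776070e-05]), 'position': array([ 0.270611  , -0.59035627,  0.21267055]), 'eef_rot': array([-2.64331028e+00,  1.69618909e+00,  2.27543830e-03]), 'force': array([ 0.6991159 ,  0.28918586, -0.13672063]), 'torque': array([-0.02837718, -0.01273149,  0.02543768]), 'grip_width': 0.9995365436317464}
```

View pics/top0.png

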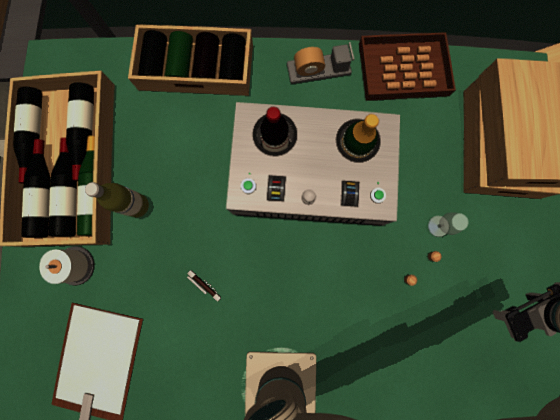

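View pics/scene0.png

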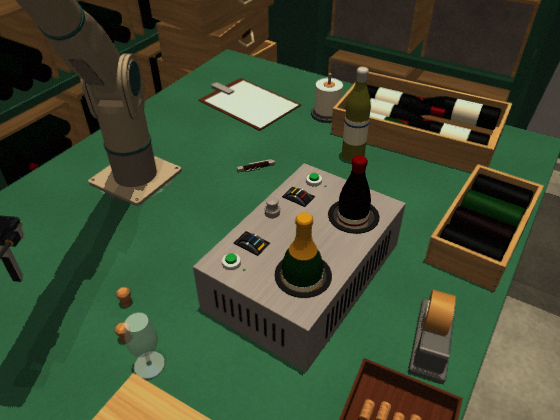

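Sparkling wine (gold foil) is at top-image (370,125), the image's right side (world −y), so it stands in the right well. Its wheel is at (350,193) and its button at (379,195). Next I measure the buttons and enlarge the right wheel.

Run:
```python
from h import *
B={}
for n in("scene","top"):
    p=cv2.imread(f"pics/{n}0.png"); c=imaging.calibration(n)
    h=cv2.cvtColor(p,cv2.COLOR_BGR2HSV)
    m=cv2.inRange(h,(50,150,110),(80,255,255))
    k,l,st,ce=cv2.connectedComponentsWithStats(m)
    for i in range(1,k):
        if st[i,4]>25: print(n,st[i],ce[i].round(1),plane(c,*ce[i],.172).round(4))
a=cv2.resize(cv2.imread("pics/top0.png")[160:225,225:405],None,fx=4,fy=4,interpolation=cv2.INTER_CUBIC)
b=cv2.resize(cv2.imread("pics/scene0.png")[165:285,200:340],None,fx=5,fy=5,interpolation=cv2.INTER_CUBIC)[:,:]
b=cv2.resize(b,None,fx=.55,fy=.55)
o=np.zeros((a.shape[0]+b.shape[0],720,3),np.uint8); o[:a.shape[0],:a.shape[1]]=a; o[a.shape[0]:,:b.shape[1]]=b
cv2.imwrite("pics/crop.png",o); print(o.shape)
```

```text
scene [310 173   8   6  36] [313.8 175.4] [0.5736 0.0966 0.172 ]
scene [226 254  10   7  60] [230.4 257.1] [ 0.5566 -0.2526  0.172 ]
top [244 181   8   8  39] [247.5 184.4] [0.5726 0.0986 0.172 ]
top [375 191   8   8  52] [378.5 194.5] [ 0.5539 -0.2489  0.172 ]
(590, 720, 3)
```

View pics/crop.png

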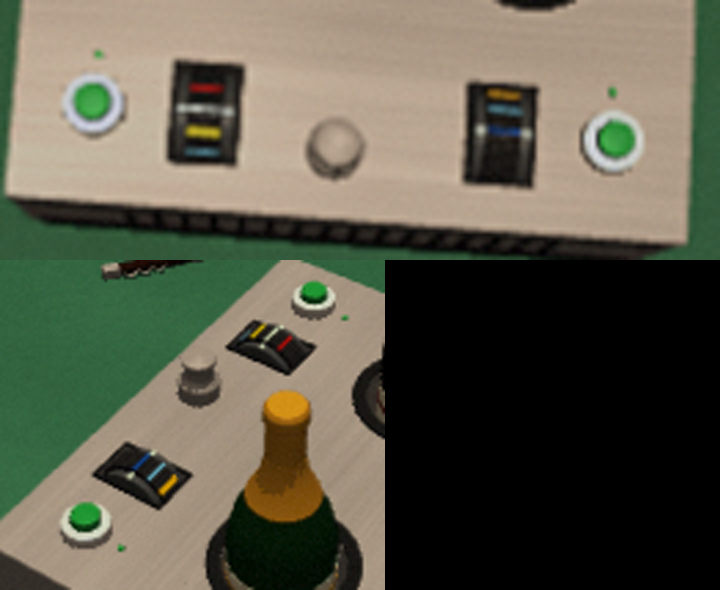

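The enlarged crop shows dark blue at the right wheel's pointers (crop (505,132)), with yellow further from the robot at (505,93). So it stands at +0.838 and needs two clicks toward the robot. I now compute the approach, with the tool's x along the chiller's −y.

```bash
cat >> h.py <<'E'
from scipy.spatial.transform import Rotation as R
L=np.array([.573,.0976]);Rb=np.array([.5552,-.2508])
ey=(L-Rb)/np.linalg.norm(L-Rb); ex=np.array([ey[1],-ey[0]])
W=Rb+.075*ey
Rg=R.from_matrix(np.array([[-ey[0],-ex[0],0],[-ey[1],-ex[1],0],[0,0,-1.]]))
def shift(p):
    s=bot.sense(); r=R.from_rotvec(s['eef_rot'])
    print("t",s['time'],"cm",(r.inv().apply(np.array(p)-s['position'])*100).round(2),"rot",(r.inv()*Rg).as_rotvec().round(4),"F",s['force'].round(2))
E
python3 - <<'E'
from h import *
print(ex,ey,W,np.linalg.det(Rg.as_matrix()))
c=imaging.calibration("top"); D=np.load("top0.npy")
for u,v in((438,225),(309,195),(350,170),(350,205),(300,210),(370,122)): print(u,v,pt(c,D,u,v).round(3))
s=W+.008*ex
shift([*s,.26])
E
```

```text
[ 0.99869742 -0.05102415] [0.05102415 0.99869742] [ 0.55902681 -0.17589769] 1.0000000000000002
438 225 [ 0.49  -0.473  0.012]
309 195 [ 0.545 -0.063  0.192]
350 170 [ 0.624 -0.177  0.146]
350 205 [ 0.528 -0.177  0.146]
300 210 [ 0.511 -0.042  0.147]
370 122 [ 0.7   -0.195  0.32 ]
t 0.1 cm [-25.3  -44.2   -4.69] rot [0.0005 0.0016 0.4808] F [ 0.7   0.29 -0.14]
```

Emit:
{"method": "carry_out", "body": {
  "steps": [
    [[0, 0, -5], [0, 0, 0], 0],
    [[0, 0, -9], [0, 0, 0], 0],
    [[-5, -8, -9], [0, 0, 0.12], 0],
    [[-7.5, -12, -9], [0, 0, 0.24], 0],
    [[-10, -16, -9], [0, 0, 0.36], 0],
    [[-12.5, -20, -9], [0, 0, 0.48], 0],
    [[-15, -24, -9], [0, 0, 0.48], 0],
    [[-17.5, -28, -9], [0, 0, 0.48], 0],
    [[-20, -32, -9], [0, 0, 0.48], 0],
    [[-22.5, -36, -9], [0, 0, 0.48], 0],
    [[-24, -40, -9], [0, 0, 0.48], 0],
    [[-25.3, -44.2, -9], [0, 0, 0.48], 0],
    [[-25.3, -44.2, -9], [0, 0, 0.48], 0],
    [[-25.3, -44.2, -9], [0, 0, 0.48], 0],
    [[-25.3, -44.2, -9], [0, 0, 0.48], 0],
    [[-25.3, -44.2, -9], [0, 0, 0.48], 0],
    [[-25.3, -44.2, -9], [0, 0, 0.48], 0],
    [[-25.3, -44.2, -9], [0, 0, 0.48], 0],
    [[-25.3, -44.2, -9], [0, 0, 0.48], 0]
  ]
}}

```text
time: 2.0
position: [0.5669, -0.1774, 0.3037]
eef_rot: [-2.164, 2.278, -0.0]
force: [0.0, -0.3, 0.3]
grip_width: 0.004
```

Run:
```python
from h import *
s=bot.sense(); print(s['position'],s['grip_width'],s['qpos'].round(2))
shift([*(W+.008*ex),.190])
```

```text
[ 0.5669101  -0.17739178  0.3036673 ] 0.0036381710393623705 [ 0.21  0.46  0.08  1.56 -0.04  1.12 -1.33]
t 2.0 cm [-0.11 -0.   11.37] rot [-0.0002 -0.0001 -0.0003] F [ 0.01 -0.28  0.28]
```

Emit:
{"method": "carry_out", "body": {
  "steps": [
    [[-0.1, 0, 4], [0, 0, 0], 0],
    [[-0.1, 0, 8], [0, 0, 0], 0],
    [[-0.1, 0, 11], [0, 0, 0], 0],
    [[-0.1, 0, 12], [0, 0, 0], 0],
    [[-0.1, 0, 12.3], [0, 0, 0], 0],
    [[-0.1, 0, 12.5], [0, 0, 0], 0],
    [[-0.1, 0, 12.6], [0, 0, 0], 0],
    [[-0.1, 0, 12.6], [0, 0, 0], 0],
    [[-0.1, 0, 12.6], [0, 0, 0], 0]
  ]
}}

```text
time: 2.9
position: [0.5679, -0.1759, 0.1784]
eef_rot: [-2.164, 2.276, -0.002]
force: [-0.2, -0.6, 0.7]
grip_width: 0.002
```

Run:
```python
from h import *
p,D=imaging.snapshot("scene"); a=p[165:285,180:340]; b=imaging.snapshot("top")[0][155:230,290:410]
cv2.imwrite("pics/c2.png",np.vstack([cv2.resize(a,(480,360),interpolation=2),cv2.resize(b,(384,240),interpolation=2).copy() if 0 else cv2.copyMakeBorder(cv2.resize(b,(384,240),interpolation=2),0,0,0,96,0)]))
shift([*(W+.008*ex),.174])
```

```text
t 3.0 cm [0.05 0.06 0.41] rot [-0.0012 -0.0002  0.0009] F [0.74 0.03 0.86]
```

View pics/c2.png

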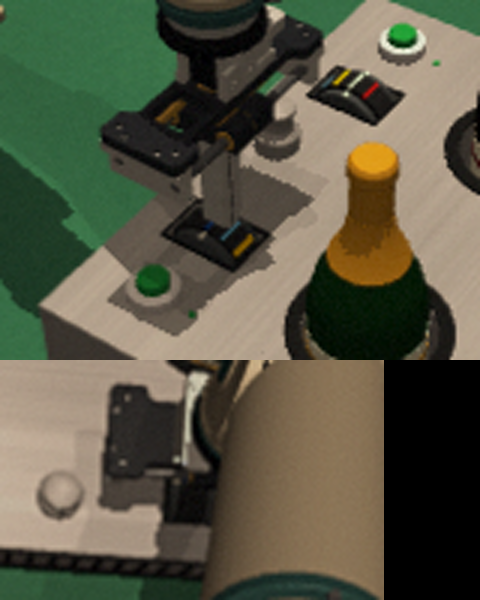

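The closed fingertip (view (222,220)) hovers just over the wheel, slightly past the crown, and clears the bottle and stopper. I descend to contact.

Emit:
{"method": "carry_out", "body": {
  "steps": [
    [[0, 0, 0.15], [0, 0, 0], 0],
    [[0, 0, 0.3], [0, 0, 0], 0],
    [[0, 0, 0.4], [0, 0, 0], 0],
    [[0, 0, 0.45], [0, 0, 0], 0],
    [[0, 0, 0.45], [0, 0, 0], 0]
  ]
}}

```text
time: 3.5
position: [0.5679, -0.1758, 0.1741]
eef_rot: [-2.164, 2.276, -0.002]
force: [-0.5, 0.5, 7.4]
grip_width: 0.005
```

Emit:
{"method": "carry_out", "body": {
  "steps": [
    [[0, 0.2, 0], [0, 0, 0], 0],
    [[0, 0.4, 0], [0, 0, 0], 0],
    [[0, 0.6, 0], [0, 0, 0], 0],
    [[0, 0.8, 0], [0, 0, 0], 0]
  ]
}}

```text
time: 3.9
position: [0.561, -0.1754, 0.1742]
eef_rot: [-2.164, 2.275, -0.005]
force: [-0.3, 0.3, 5.2]
grip_width: 0.006
```

Emit:
{"method": "carry_out", "body": {
  "steps": [
    [[0, 0.2, 0], [0, 0, 0], 0],
    [[0, 0.4, 0], [0, 0, 0], 0],
    [[0, 0.6, 0], [0, 0, 0], 0],
    [[0, 0.8, 0], [0, 0, 0], 0],
    [[0, 0.8, 0], [0, 0, 0], 0]
  ]
}}

```text
time: 4.4
position: [0.5523, -0.175, 0.1741]
eef_rot: [-2.164, 2.275, -0.003]
force: [0.2, 1.3, 5.4]
grip_width: 0.006
```

Run:
```python
from h import *
p,D=imaging.snapshot("scene"); a=p[165:285,180:340]
cv2.imwrite("pics/c3.png",cv2.resize(a,(640,480),interpolation=2))
shift([*(W+.008*ex),.184])
```

```text
t 4.45 cm [ 0.06 -1.48 -0.99] rot [-0.0025 -0.0002  0.0008] F [-0.67  0.21  7.09]
```

View pics/c3.png

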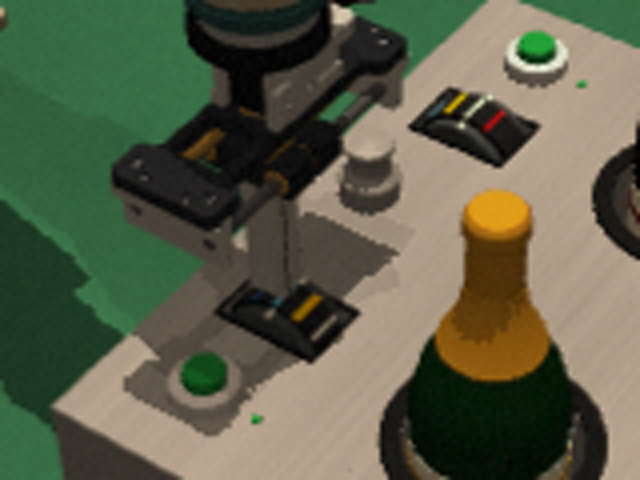

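The wheel moved one click: light blue is now under the finger (265,300), and yellow is next at (308,307). I lift, go back, press and stroke again.

Emit:
{"method": "carry_out", "body": {
  "steps": [
    [[0, 0, -0.5], [0, 0, 0], 0],
    [[0, 0, -1.0], [0, 0, 0], 0],
    [[0, -0.8, -1.0], [0, 0, 0], 0],
    [[0, -1.6, -1.0], [0, 0, 0], 0],
    [[0, -1.6, -1.0], [0, 0, 0], 0],
    [[0, -1.6, -0.5], [0, 0, 0], 0],
    [[0, -1.6, -0.2], [0, 0, 0], 0],
    [[0, -1.6, -0.1], [0, 0, 0], 0],
    [[0, -1.6, 0], [0, 0, 0], 0],
    [[0, -1.6, 0], [0, 0, 0], 0]
  ]
}}

```text
time: 5.45
position: [0.5679, -0.1757, 0.174]
eef_rot: [-2.164, 2.276, -0.002]
force: [-0.6, 0.5, 8.3]
grip_width: 0.004
```

Emit:
{"method": "carry_out", "body": {
  "steps": [
    [[0, 0.2, 0], [0, 0, 0], 0],
    [[0, 0.4, 0], [0, 0, 0], 0],
    [[0, 0.6, 0], [0, 0, 0], 0],
    [[0, 0.8, 0], [0, 0, 0], 0],
    [[0, 1.0, 0], [0, 0, 0], 0],
    [[0, 1.2, 0], [0, 0, 0], 0],
    [[0, 1.4, 0], [0, 0, 0], 0],
    [[0, 1.5, 0], [0, 0, 0], 0],
    [[0, 1.5, 0], [0, 0, 0], 0]
  ]
}}

```text
time: 6.35
position: [0.5527, -0.175, 0.1741]
eef_rot: [-2.164, 2.276, -0.002]
force: [-0.6, 0.5, 7.8]
grip_width: 0.001
```

Emit:
{"method": "carry_out", "body": {
  "steps": [
    [[0, 0, -0.5], [0, 0, 0], 0],
    [[0, 0, -2], [0, 0, 0], 0],
    [[0, 0, -5], [0, 0, 0], 0],
    [[0, 0, -8], [0, 0, 0], 0],
    [[0, 0, -8], [0, 0, 0], 0]
  ]
}}

```text
time: 6.85
position: [0.5546, -0.1759, 0.2568]
eef_rot: [-2.162, 2.274, -0.01]
force: [-0.1, -0.2, 0.6]
grip_width: 0.005
```

Run:
```python
from h import *
p,D=imaging.snapshot("scene"); a=p[165:285,180:340]
cv2.imwrite("pics/c4.png",cv2.resize(a,(640,480),interpolation=2))
shift([*Rb,.25])
```

```text
t 6.9 cm [ 7.52 -0.57  0.48] rot [-0.0036 -0.0008  0.0006] F [ 0.03 -0.51  0.01]
```

View pics/c4.png

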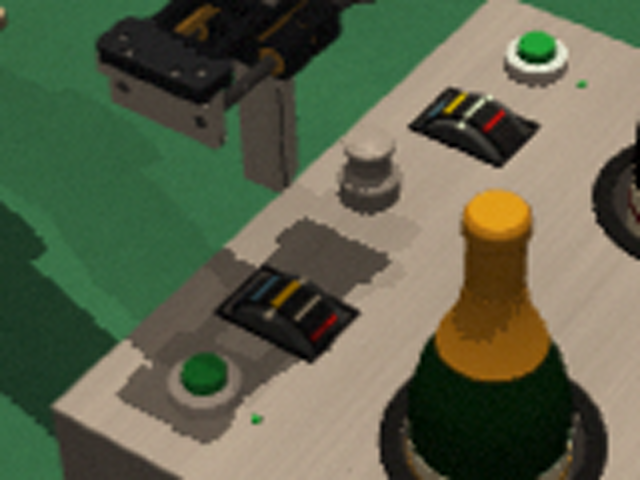

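Yellow is on top (287,293), with light blue and white symmetric about it. I check this numerically while moving over the button.

Emit:
{"method": "carry_out", "body": {
  "steps": [
    [[2, -0.2, 0], [0, 0, 0], 0],
    [[5, -0.5, 0], [0, 0, 0], 0],
    [[7.5, -0.5, 0], [0, 0, 0], 0],
    [[7.5, -0.5, 3], [0, 0, 0], 0],
    [[7.5, -0.5, 6], [0, 0, 0], 0],
    [[7.5, -0.5, 6.6], [0, 0, 0], 0],
    [[7.5, -0.5, 6.6], [0, 0, 0], 0],
    [[7.5, -0.5, 6.6], [0, 0, 0], 0]
  ]
}}

```text
time: 7.7
position: [0.5541, -0.2502, 0.1877]
eef_rot: [-2.165, 2.276, -0.001]
force: [-0.2, 0.3, 0.7]
grip_width: 0.002
```

Run:
```python
from h import *
c=imaging.calibration("scene")
p,D=imaging.snapshot("scene")
h=cv2.cvtColor(p,cv2.COLOR_BGR2HSV); m=cv2.inRange(h,(15,120,90),(32,255,255)); m2=np.zeros_like(m); m2[225:258,232:272]=m[225:258,232:272]
M=cv2.moments(m2,True); u,v=M['m10']/M['m00'],M['m01']/M['m00']; q=plane(c,u,v,.166)
print(M['m00'],u,v,q,"offset ex,ey mm",(q[:2]-W)@ex*1e3,(q[:2]-W)@ey*1e3)
shift([*Rb,.180])
cv2.imwrite("pics/c5.png",cv2.resize(p[165:285,180:340],(640,480),interpolation=2))
```

```text
17.0 251.2941176470588 237.64705882352942 [ 0.55873483 -0.1740002   0.166     ] offset ex,ey mm -0.3884149180793201 1.8801193702026133
t 7.75 cm [ 0.04 -0.08  0.82] rot [-0.002  -0.0007  0.0011] F [ 0.58 -0.82  1.  ]
```

View pics/c5.png

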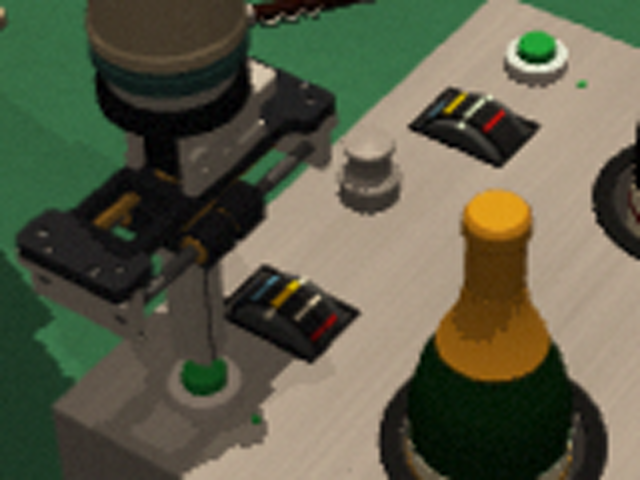

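The yellow stripe is 0.4 mm from the crown, and the fingertip stands over the button at (200,360). I press it.

Emit:
{"method": "carry_out", "body": {
  "steps": [
    [[0, 0, 0.5], [0, 0, 0], 0],
    [[0, 0, 0.8], [0, 0, 0], 0],
    [[0, 0, 1.0], [0, 0, 0], 0],
    [[0, 0, 1.2], [0, 0, 0], 0],
    [[0, 0, 1.3], [0, 0, 0], 0],
    [[0, 0, 1.3], [0, 0, 0], 0]
  ]
}}

```text
time: 8.35
position: [0.5539, -0.2502, 0.1744]
eef_rot: [-2.165, 2.276, -0.001]
force: [0.3, -0.1, 4.1]
grip_width: 0.006
```

Emit:
{"method": "carry_out", "body": {
  "steps": [
    [[0, 0, 0.05], [0, 0, 0], 0],
    [[0, 0, 0.1], [0, 0, 0], 0],
    [[0, 0, 0.15], [0, 0, 0], 0],
    [[0, 0, 0.15], [0, 0, 0], 0]
  ]
}}

```text
time: 8.75
position: [0.554, -0.2502, 0.1741]
eef_rot: [-2.164, 2.276, -0.002]
force: [-2.5, 1.9, 12.5]
grip_width: 0.005
```

The hard stop is reached (12.5 N, well above the 4 N spring). I release and back off.

Emit:
{"method": "carry_out", "body": {
  "steps": [
    [[0, 0, -0.3], [0, 0, 0], 0],
    [[0, 0, -1], [0, 0, 0], 0],
    [[0, 0, -4], [0, 0, 0], 0],
    [[0, 0, -8], [0, 0, 0], 0],
    [[0, 0, -12], [0, 0, 0], 0],
    [[0, 4, -15], [0, 0, 0], 0],
    [[0, 9, -15], [0, 0, 0], 0],
    [[0, 13, -15], [0, 0, 0], 0],
    [[0, 13, -15], [0, 0, 0], 0],
    [[0, 13, -15], [0, 0, 0], 0],
    [[0, 13, -15], [0, 0, 0], 0]
  ]
}}

```text
time: 9.85
position: [0.4249, -0.2435, 0.3225]
eef_rot: [-2.166, 2.275, -0.001]
force: [0.2, 1.0, 0.0]
grip_width: 0.003
```

Run:
```python
from h import *
c=imaging.calibration("scene")
p,D=imaging.snapshot("scene"); cv2.imwrite("pics/end.png",p)
p0=cv2.imread("pics/scene0.png")
h=cv2.cvtColor(p,cv2.COLOR_BGR2HSV)
m=cv2.inRange(h,(15,120,90),(32,255,255)); m2=np.zeros_like(m); m2[225:258,232:272]=m[225:258,232:272]
M=cv2.moments(m2,True); q=plane(c,M['m10']/M['m00'],M['m01']/M['m00'],.166); print("stripe mm",(q[:2]-W)@ex*1e3)
D0=np.load("scene0.npy")
for u,v in((230,257),(314,175)): print("button depth change mm",(D[v-2:v+3,u-2:u+3].mean()-D0[v-2:v+3,u-2:u+3].mean())*1e3)
print(bot.sense()['force'],bot.sense()['position'])
```

```text
stripe mm -0.2688181856059698
button depth change mm -0.6313324
button depth change mm -0.20802021
[-0.1172109  -0.58020072 -0.48495941] [ 0.42498332 -0.24343335  0.3222513 ]
```

View pics/end.png

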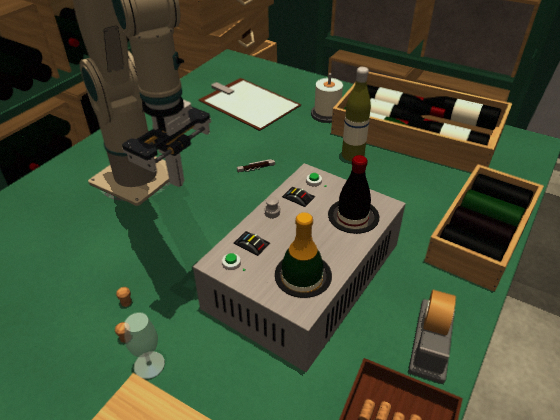

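The final picture shows everything in place: the bottles, stopper (272,208), glass and corks look unmoved, and the right button (230,260) is up. The arm is clear, so I hand the job in.

```bash
python3 -c "
from rig import bot
print(bot.job_done())"
```

```text
the job is handed in; nothing more can be done
None
```

I set the sparkling wine's wheel to yellow, pressed its start button fully, and handed the job in at about 10 s of the 54 s allowed; no verdict was reported.

- **Well:** the sparkling wine stood in the right well. Its wheel started on dark blue, two clicks above yellow.
- **Wheel:** I rolled it toward the robot with the closed fingertip in two strokes, at about 5–8 N. After the finger was lifted, the yellow stripe rested within about 0.4 mm of the pointers. After the button press it was still within 0.3 mm.
- **Button:** I pressed the right start button to its stop, where the force rose to 12.5 N against the 4 N spring, then released it. Its depth afterwards was within 0.7 mm of the starting value, so it is up again.
- **Everything else:** in the last picture the left wheel, left button and all loose things look unmoved. I checked the left button by depth (0.2 mm change), but the wheel and loose things only by eye. The arm ended clear of everything, with no contact force beyond noise.

No check failed. The deck's depth reading came out 3–4 mm lower than its stated height, but the fingertip met the wheel and button at the expected heights.

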